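# Clear the wire tension stand and hold its sprung arm back for a new reel

## Robot

A 6-joint arm with a two-finger parallel gripper is mounted at the origin on the work surface. World frame = base frame: x ahead of the robot, y to its left, z up, the work surface at z = 0. Lengths are in m, angles in rad, forces in N, time in s.
With the tool pointing down it reaches from about 0.275 to 0.85 m from the base axis. Payload 19 kg.
Tool frame: the origin (TCP) lies midway between the tips of the shut fingers; the grasp point (between the pads) lies 19 mm behind it; z points along the fingers, y is the line along which they close (so a half turn about z gives the same grasp; the last joint's range is limited). The gripper opens to 85 mm and grips with 20 to 120 N. Pads are 22 mm wide; open, the fingers measure 114 mm over their backs; the gripper's body (76 mm by 85 mm) begins 54 mm behind the grasp point. The pads swing forward as they close: fully open they stand 13 mm farther back than shut.
Start: joints at [1.074, 0.15, 1.437, -0, 1.554, -0.134], TCP at [0.204, 0.538, 0.199] pointing down, gripper open.
Joint ranges: [-2.8, 2.8], [-0.68, 2.1], [0.12, 2.68], [-1.39, 4.53], [0.16, 2.79], [-2.81, 2.81]. Speed limits (rad/s): [1.89, 1.89, 2.22, 3.01, 3.01, 3.01].

## Interface

Orientations are given as a unit quaternion [x, y, z, w].
In Python, from plant import r gives the robot as it stands. The module is installed in compiled form; this text tells all that it offers.
- The arm moves only by the shell command python3 -m inch 'ROWS' [FORCE]. ROWS is a JSON list that holds a single list of rows (three levels of brackets), with 1 to 12 rows, each of 5 numbers: dx, dy, dz in shares of the most that a row can go, 1 being 62.5 mm, then a turn about the tool's z in normalised numbers (1 is 2 pi rad), then the finger opening in m; each row shifts and turns the commanded pose from where the row before left it, along the tool's axes as they then stand; what a row does not reach is not made up. A row lasts 1/8 s, in which the tool goes at most 0.0625 m and 0.188 rad, less where a joint would pass 70% of its speed; a pose out of reach is approached as far as the arm can. The fingers move at their own pace and stop on an object; FORCE is the grip in N (left out, the last holds). Time passes only in rows, so rows that do not move let the fingers close. It prints the time, the measured TCP pose, the force, the opening and the grip force at its end. No shift or turn number may pass 1 either way. Input that does not fit is refused with a message, and nothing moves.
- r.observe(): the state, without advancing time (a new reading comes with each control period).
- r.read_camera(name): name is "side" or "top"; returns a dict with "img" (420x560x3 uint8, red, green, blue), "fx", "fy", "cx", "cy" (pixels), "pose" (4x4, takes a point from camera to world coordinates). Camera axes: x right, y up, looking along -z (the intrinsics and any distortion apply to the point x, -y, -z); pixel columns grow to the right and rows downward; lengths in m; the calibration is good to about 2 mm. A picture is of the moment at which its call begins. There is no depth.
- r.close_job(): hands the job in; it is judged then, once.
The state is a dict: "time_s": time; "q": joint angles; "joint_vel": joint speeds; "joint_torque": joint torques, N m; "ee_pos": TCP position; "eef_rot": TCP orientation; "ft_force": force on the tool from outside, world axes, zero at the start; "ft_torque": the same for the moment, N m; "gripper_width": finger opening in m; "grip_force": force on a finger pad.
Only numpy, scipy, OpenCV 4.12 (cv2) and the standard library are available. Lean on these libraries where they do the work, as an engineer would, in place of code of your own. Each camera call takes 0.05 s, during which the arm holds its last target. There are 200 camera calls.

## Task

Take the two empty bobbins off the deck of the wire tension stand and put each into the tub of its own colour, blue with blue and orange with orange. With the deck clear, push the stand's sprung tension arm back past the click of its ratchet and on to its back stop, and finish while still holding it back there with the fingers, so that I can slip the new reel onto the spindle. Leave the other things on the bench where they are.

Things in the scene. Friction and masses are not known exactly. Their poses are not given: they have to be found in the camera images.
- stand: wire tension stand, fixed: dark grey deck plate 220 (x) x 240 (y), deck 12 above the bench. Origin on the bench, 5 mm to -x of the plate's centre; -x is the front, +y its left, yaw up to 0.3 either way. On it, at (x, y): reel spindle 12 dia at (-3, -78), 64 high over the bench; arm pivot post at (75, 20), 60 high, stops and pawl housing about it up to 44; guide pulley at (50, -103), 46 high
- pivot_axis (a point): point on the upright pivot axis of the tension arm, 37 above the bench; its axes are those of the stand
- spindle_top (a point): top centre of the reel spindle, 64 above the bench
- tension_arm (a joint): angle of the sprung arm, rad (metal bar 13 wide, 33 to 41 above the bench, ends 174 from the pivot; white 22 dia idler on its spindle side). 0 = at rest; grows as it swings clockwise from above, away from the spindle over the deck; 0.85 = back stop. Spring back to 0: 2.5 N at the thumb grip at rest, 6 N at the stop. A pawl clicks at about 0.6; let go later, it falls back to 0.55
- thumb_grip (a point): point on the axis of the arm's upright thumb grip (yellow, 16 dia, from 41 to 92 above the bench), 68 above the bench, 165 from the pivot axis; it swings with the arm. Its +x points from the pivot outward along the bar, its +y against the swing: fingers on its +y side push it back towards -y. Nothing else stands within 15 mm of that side above 64
- pawl (a joint): outward slide of the brass pawl with the red end, m: 0 = in, rises to about 0.007 as the ratchet tooth passes and snaps back to 0 at the click
- blue_bobbin: empty blue plastic bobbin standing on the deck in the arm's path: two flanges 46 dia x 4 thick, barrel 24 dia, 40 high, about 30 g. Origin: centre of its underside, z along its axis
- orange_bobbin: the same in orange
- blue_bobbin_mid (a point): centre of the blue bobbin, 20 above its underside
- orange_bobbin_mid (a point): centre of the orange bobbin, 20 above its underside
- blue_tub_in (a point): centre of the inner floor of the loose open blue tub, 4 above the bench; tub 130 x 130 x 50 high, walls 4, inside 122 x 122; x and y axes along its sides
- orange_tub_in (a point): the same for the orange tub
- copper_reel: full reel (same form as the bobbins, 46 dia x 40, black flanges, copper winding) standing on the bench left of the stand. Origin: centre of its underside. Not to be moved
- spindle_nut: brass knurled nut, 24 dia x 16, standing on the stand's deck at its far right corner. Origin: centre of its underside. Not to be moved
- pack_a: drone battery pack, black with a blue end, lying, 66 x 42 x 26 high. Origin: centre of its underside. Not to be moved
- pack_b: second such battery pack. Origin: centre of its underside. Not to be moved
- screwdriver: screwdriver, about 160 long, red handle. Origin: centre of its underside. Not to be moved
- tape_roll: teal tape roll lying flat, 80 dia x 30. Origin: centre of its underside. Not to be moved
- drone: small black quadcopter on its four legs, about 200 across the propellers, 50 high. Origin: centre of its underside. Not to be moved
Things that resemble listed ones, but are neither listed nor needed, are in the scene too. Several things have the shape of the blue_bobbin; the one meant has the colours described above.

How it is judged:
On the way, in this order (a step that is already met when the one before it is completed fails the run):
1. both bobbins lie in the tubs of their own colour, let go (x of blue_bobbin_mid in the frame of blue_tub_in between -0.056 and 0.056 m and y of blue_bobbin_mid in the frame of blue_tub_in between -0.056 and 0.056 m and z of blue_bobbin_mid in the frame of blue_tub_in between 0 and 0.035 m and x of orange_bobbin_mid in the frame of orange_tub_in between -0.056 and 0.056 m and y of orange_bobbin_mid in the frame of orange_tub_in between -0.056 and 0.056 m and z of orange_bobbin_mid in the frame of orange_tub_in between 0 and 0.035 m and linear speed of each of blue_bobbin, orange_bobbin below 0.05 m/s and contact force between the fingers and blue_bobbin below 0.1 N and contact force between the fingers and orange_bobbin below 0.1 N), for 0.2 s.
2. the tension arm is held back past its click, close to its back stop, by the fingers (value of joint tension_arm above 0.74 rad and contact force between the fingers and tension_arm above 1.5 N), for 0.2 s.
At the end, for the whole second after the job is handed in: The tension arm stands at more than 0.74 rad (back stop 0.85, click about 0.6) with the fingers pressing on it with more than 1.5 N, and each bobbin lies at rest, let go, inside the tub of its own colour (its centre less than 35 mm above the tub's floor) (all of step 1 and all of step 2); the arm keeps its last pose, push and grip.
It fails at once if a bystander is moved by more than 30 mm (distance of any of copper_reel, spindle_nut, pack_a, pack_b, screwdriver, tape_roll, drone from where it was at the start of the episode above 0.03 m).
It also fails if it takes over 67 s, if anything falls off the work surface, if the arm or the gripper's body presses on something with over 40 N, if the wrist force passes 120 N, or if a joint passes its speed limit or range.

## Working session

There is one attempt and no reset: what is moved stays moved. The work goes in short steps, Python scripts to look and compute and a shell command to move; the robot and the scene stay as the last step left them, time stands still between calls to the robot, and variables do not carry over. Pictures are saved under pics/ and viewed, at most 10 in all, crops included, and the job is handed in when it is done.

```bash
mkdir -p pics; python3 - <<'E'
from plant import r
import cv2,numpy as np
for n in("top","side"):
    c=r.read_camera(n);np.savez(f"{n}0.npz",**c)
    cv2.imwrite(f"pics/{n}0.png",cv2.resize(c["img"][:,:,::-1],(800,600)))
    print({k:v for k,v in c.items() if k!="img"})
print(r.observe())
E
```

```text
{'fx': 411.72141587044234, 'fy': 411.72141587044234, 'cx': 273.8266358687678, 'cy': 209.6939956118153, 'pose': array([[-0.00652996,  0.98638152, -0.16434373,  0.33185233],
       [-0.99997419, -0.00693373, -0.00188332,  0.03823966],
       [-0.00299719,  0.16432719,  0.98640133,  1.09010955],
       [ 0.        ,  0.        ,  0.        ,  1.        ]])}
{'fx': 457.701786143735, 'fy': 457.701786143735, 'cx': 286.9141966721822, 'cy': 199.6605370661528, 'pose': array([[ 0.73541556,  0.35384789, -0.57788894, -0.23520172],
       [-0.67714958,  0.3521158 , -0.64612917, -0.7888076 ],
       [-0.02514761,  0.8664907 ,  0.49855939,  0.73287272],
       [ 0.        ,  0.        ,  0.        ,  1.        ]])}
{'time_s': 0.1, 'q': array([ 1.07398676e+00,  1.50928431e-01,  1.43794867e+00,  8.13227878e-06,
        1.55381197e+00, -1.34002445e-01]), 'joint_vel': array([ 4.27521264e-04, -2.68807384e-03, -1.76441110e-03, -7.20880437e-05,
       -7.27252682e-04,  6.83178581e-04]), 'joint_torque': array([ 4.96738256e-03, -7.14378977e+01, -5.71797144e+01, -3.06817901e-05,
        7.03395126e-03,  6.38623328e-05]), 'ee_pos': array([0.20396079, 0.53733508, 0.19864927]), 'eef_rot': array([ 1.80410324e-01,  9.83591284e-01, -5.19905835e-04, -1.73921025e-04]), 'ft_force': array([ 0.66654901, -1.21011257, -0.07288921]), 'ft_torque': array([-0.04181428, -0.02718238,  0.0024914 ]), 'grip_force': 0.0, 'gripper_width': 0.08571161049362458}
```

View pics/top0.png

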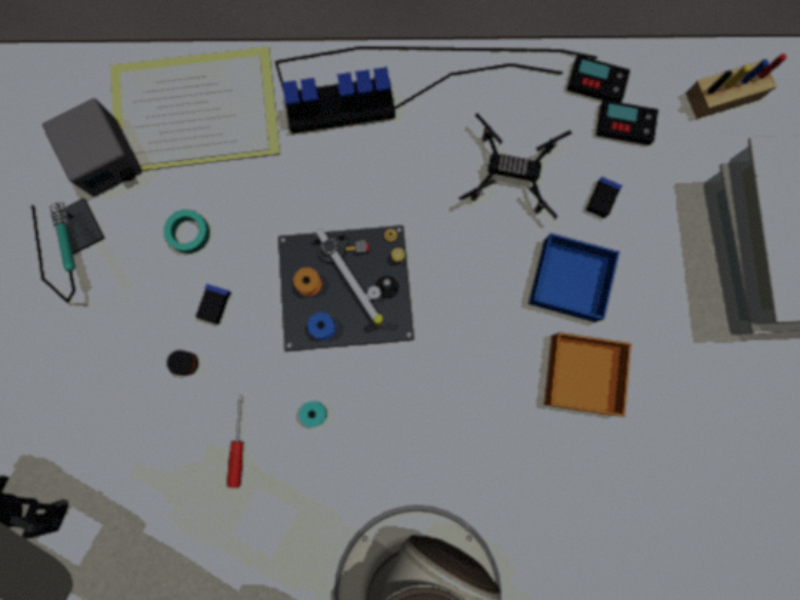

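View pics/side0.png

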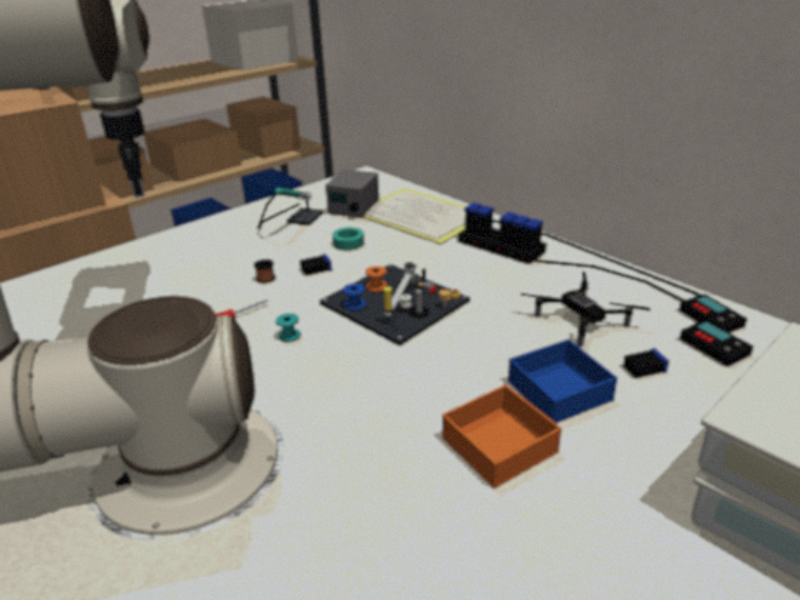

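The top view (800 px scale) shows the stand around (345,288), with the blue bobbin at (321,325) and the orange one at (307,281). The yellow grip is at (378,320) and the pivot at (330,245). The blue tub is at (573,277) and the orange tub at (588,375). The side view agrees, and the teal bobbin is a decoy.

```bash
cat >h.py <<'E'
import cv2,numpy as np
def ray(c,p):
    P=c["pose"];d=P[:3,:3]@np.array([(p[0]-c["cx"])/c["fx"],-(p[1]-c["cy"])/c["fy"],-1.]);return P[:3,3],d/np.linalg.norm(d)
def on(c,p,z):
    o,d=ray(c,p);return (o+d*(z-o[2])/d[2])
def cross(a,p,b,q):
    o,d=ray(a,p);u,e=ray(b,q);s=np.linalg.lstsq(np.c_[d,-e],u-o,rcond=None)[0]
    A=o+d*s[0];B=u+e*s[1];return (A+B)/2,np.linalg.norm(A-B)
HUE=dict(blue=(105,125),orange=(5,16),yellow=(22,34))
def blobs(c,col,amin=12,smin=120,vmin=50):
    h=cv2.cvtColor(np.ascontiguousarray(c["img"]),cv2.COLOR_RGB2HSV);lo,hi=HUE[col]
    m=cv2.inRange(h,(lo,smin,vmin),(hi,255,255))
    cs=cv2.findContours(m,cv2.RETR_EXTERNAL,cv2.CHAIN_APPROX_NONE)[0]
    return [k for k in cs if cv2.contourArea(k)>=amin]
E
python3 - <<'E'
from h import *
t=dict(np.load("top0.npz"));s=dict(np.load("side0.npz"))
np.set_printoptions(precision=4,suppress=True)
for n,c in(("top",t),("side",s)):
  for col in HUE:
    for k in blobs(c,col):
        (x,y),(w,h),a=cv2.minAreaRect(k);m=cv2.moments(k)
        print(n,col,cv2.contourArea(k),"cen",np.array([m["m10"],m["m01"]])/m["m00"],"rect",np.array([x,y,w,h,a]),cv2.boundingRect(k))
        if n=="top" and cv2.contourArea(k)>1500:
            w3=[on(t,p,.05)[:2] for p in cv2.boxPoints(cv2.minAreaRect(k))];print("  rim",np.array(w3).round(3).tolist(),np.mean(w3,0))
        elif n=="top": print("  at .052",on(t,(x,y),.052))
g=cv2.cvtColor(t["img"],cv2.COLOR_RGB2GRAY)
m=cv2.morphologyEx(cv2.inRange(g,0,95),cv2.MORPH_CLOSE,np.ones((9,9)))
for k in cv2.findContours(m,cv2.RETR_EXTERNAL,cv2.CHAIN_APPROX_NONE)[0]:
    b=cv2.boundingRect(k)
    if cv2.contourArea(k)>4000 and 150<b[0]<260:
        k=cv2.convexHull(k);R=cv2.minAreaRect(k)
        w3=np.array([on(t,p,.012)[:2] for p in cv2.boxPoints(R)]);print("stand",b,w3,w3.mean(0),np.linalg.norm(np.roll(w3,1,0)-w3,axis=1))
E
```

```text
top blue 285.5 cen [224.6468 227.9475] rect [224.75   228.25    19.799   17.6777  45.    ] (215, 218, 21, 20)
  at .052 [0.4579 0.1651 0.052 ]
top blue 41.0 cen [151.4268 203.0488] rect [151.4863 203.0459  15.5168   3.6397  16.6992] (144, 200, 16, 7)
  at .052 [0.5243 0.354  0.052 ]
top blue 2390.5 cen [402.6327 193.2824] rect [402.7647 193.4412  51.6601  49.4773  14.0362] (373, 164, 60, 60)
  rim [[0.5, -0.21], [0.626, -0.247], [0.592, -0.375], [0.466, -0.336]] [ 0.5459 -0.2921]
top blue 31.0 cen [426.9677 128.2688] rect [426.9001 128.2     14.3108   3.1305  26.5651] (420, 125, 15, 8)
  at .052 [ 0.7201 -0.3653  0.052 ]
top blue 120.5 cen [203.325   64.5533] rect [203.3846  64.4231  14.7087   9.6097  78.6901] (198, 57, 12, 16)
  at .052 [0.9063 0.229  0.052 ]
top blue 128.0 cen [215.9167  62.974 ] rect [215.6757  62.5541  14.7959  11.0147  80.5377] (211, 55, 12, 16)
  at .052 [0.9115 0.1957 0.052 ]
top blue 125.0 cen [241.5867  59.1373] rect [242.   58.5  15.   10.   90. ] (237, 51, 11, 16)
  at .052 [0.9228 0.1242 0.052 ]
top blue 122.5 cen [254.4136  57.3537] rect [254.5  57.   14
[... 2166 characters left out ...]
t [101.9423 122.2115  12.5514   3.7262  78.6901] (100, 116, 6, 13)
side orange 1737.5 cen [152.3704  96.7788] rect [154.9947  96.8493  39.8082 104.1106  74.6044] (102, 70, 107, 54)
side orange 6028.5 cen [ 39.5762 132.7132] rect [ 35.1482 125.1801 113.3982 103.8689  72.3499] (0, 63, 93, 131)
side yellow 57.5 cen [270.8725 207.9333] rect [270.6117 208.4366   5.8423  16.8856   4.0856] (268, 200, 7, 18)
stand (232, 354, 119, 66) [[ 0.1452  0.1476]
 [ 0.1434 -0.1483]
 [-0.0089 -0.1426]
 [-0.0073  0.1461]] [0.0681 0.0007] [0.1524 0.2959 0.1524 0.2887]
stand (195, 158, 95, 88) [[ 0.6359  0.2608]
 [ 0.6561  0.0154]
 [ 0.4357 -0.0009]
 [ 0.4166  0.2366]] [0.5361 0.128 ] [0.2205 0.2462 0.221  0.2382]
```

The rows are not in the units I measure in: shifts go in shares of 62.5 mm and turns go in shares of 2 pi rad. I convert before sending: -0.0415 m is -0.664, -0.028 m is -0.448, -0.121 rad / 6.2832 = -0.0193.

```bash
python3 - <<'E'
from h import *
t=dict(np.load("top0.npz"));s=dict(np.load("side0.npz"))
for n,p,q in(("blue",(224.65,227.95),(247.97,207.8)),("orange",(214.96,196.83),(263,195.04)),("grip",(264.67,223.44),(270.87,207.93))): print(n,*cross(t,p,s,q))
print(on(t,(264.67,223.44),.088), on(t,(329*.7,241*.7),.06))
E
python3 -m inch '[[[0,0,0,-0.0193,0.085],[0,0,0,-0.0193,0.085],[0,0,0,-0.0193,0.085],[-0.448,-0.664,0,0,0.085],[-0.448,-0.664,0,0,0.085],[-0.448,-0.664,0,0,0.085],[-0.448,-0.664,0,0,0.085],[-0.448,-0.664,0,0,0.085],[-0.448,-0.664,0,0,0.085],[-0.448,-0.664,0,0,0.085],[-0.448,-0.664,0,0,0.085],[-0.448,-0.664,0,0,0.085]]]' 30
```

```text
blue [0.46180907 0.16746733 0.03141546] 0.0014180104690425118
orange [0.54360054 0.19411048 0.03207487] 0.0005313894721199701
grip [0.46635443 0.06346997 0.07332807] 0.000897324566946182
[0.46477398 0.06284641 0.088     ] [0.6114906  0.15180597 0.06      ]
time_s: 1.6
ee_pos: [0.4567, 0.1625, 0.1991]
eef_rot: [-0.0, 1.0, -0.0, -0.0]
ft_force: [0.2, 0.2, -0.1]
gripper_width: 0.0847
grip_force: 0.0
```

Scaled: 0.045 m is 0.72, -0.003 m is -0.048.

```bash
python3 -m inch '[[[-0.048,0.048,0.72,0,0.085],[0,0,0.72,0,0.085],[0,0,0.72,0,0.085],[0,0,0.64,0,0.085],[0,0,0,0,0.085],[0,0,0,0,0.03],[0,0,0,0,0.03],[0,0,0,0,0.03],[0,0,0,0,0.03],[0,0,0,0,0.03]]]' 30
```

```text
time_s: 2.85
ee_pos: [0.4592, 0.1671, 0.0244]
eef_rot: [-0.0, 1.0, -0.0, 0.0]
ft_force: [-0.4, -0.4, 0.3]
gripper_width: 0.0302
grip_force: 0.0
```

```bash
python3 - <<'E'
from plant import r
import cv2,numpy as np
ims=[]
for n,(x,y) in(("top",(224,215)),("side",(250,195))):
    c=r.read_camera(n);np.savez(f"{n}1.npz",**c)
    ims.append(cv2.resize(c["img"][y-60:y+60,x-80:x+80,::-1],None,fx=4,fy=4,interpolation=cv2.INTER_CUBIC)[:, :400] if 0 else cv2.resize(c["img"][y-75:y+75,x-50:x+50,::-1],(400,600),interpolation=cv2.INTER_CUBIC))
cv2.imwrite("pics/g1.png",np.hstack(ims))
E
```

```text
(no output)
```

View pics/g1.png

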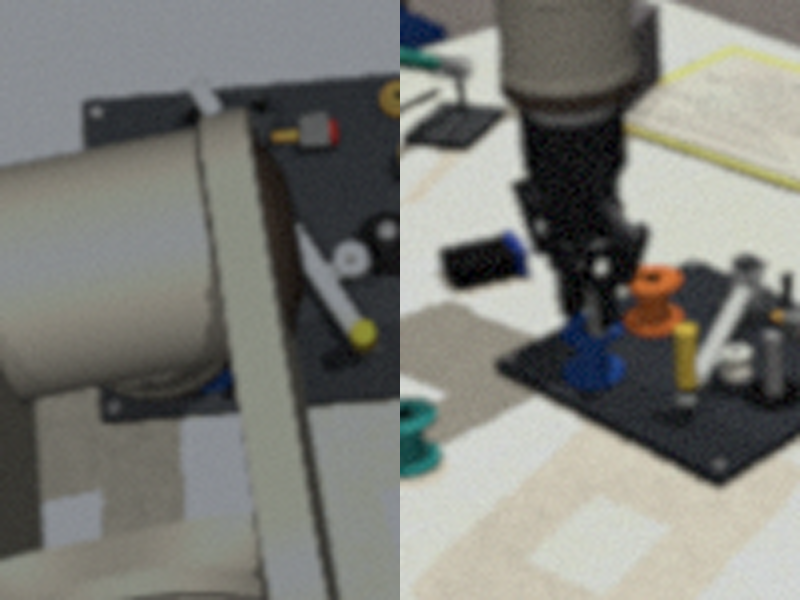

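The crop shows the fingers straddling the blue bobbin's upper part in the side view (~(590,310)), with a commanded 30 mm opening and no grip force. I'll close further to see if they are on the barrel.

```bash
python3 -m inch '[[[0,0,0,0,0.0],[0,0,0,0,0.0],[0,0,0,0,0.0],[0,0,0,0,0.0]]]' 30
```

```text
time_s: 3.45
ee_pos: [0.4591, 0.167, 0.0242]
eef_rot: [-0.0, 1.0, -0.0, -0.0]
ft_force: [0.3, 0.3, -0.2]
gripper_width: 0.0
grip_force: 0.0
```

Scaled: 0.06 m is 0.96, -0.05 m is -0.8.

```bash
python3 -m inch '[[[0,0,-0.32,0,0.0],[0,0,-0.8,0,0.085],[0,0,-0.8,0,0.085],[0,0.96,0,0,0.085],[0,0.96,0,0,0.085],[0,0.96,0,0,0.085],[0,0.96,0,0,0.085]]]' 30
python3 - <<'E'
from plant import r
from h import *
t=dict(np.load("side1.npz"));P=np.linalg.inv(t["pose"])
for w in([.459,.167,.024],[.459,.167,.043]):
    p=P@np.r_[w,1];print("tcp in side",t["cx"]+t["fx"]*p[0]/-p[2],t["cy"]-t["fy"]*p[1]/-p[2])
ims=[]
for n,(x,y) in(("top",(224,215)),("side",(250,195))):
    c=r.read_camera(n);np.savez(f"{n}2.npz",**c)
    for col in("blue","orange"):
        for k in blobs(c,col,80): 
            (u,v),w,a=cv2.minAreaRect(k)
            if abs(u-x)<50 and abs(v-y)<50: print(n,col,cv2.contourArea(k),u,v,w,cv2.boundingRect(k))
    ims.append(cv2.resize(c["img"][y-75:y+75,x-50:x+50,::-1],(400,600),interpolation=cv2.INTER_CUBIC))
cv2.imwrite("pics/g2.png",np.hstack(ims))
E
```

```text
time_s: 4.32
ee_pos: [0.4588, 0.4091, 0.1442]
eef_rot: [-0.0, 1.0, -0.0, 0.0]
ft_force: [0.6, 0.4, 0.5]
gripper_width: 0.0852
grip_force: 0.0
tcp in side 247.26311186591238 210.34616074930565
tcp in side 246.82699478308734 204.89071897295472
top blue 290.0 225.0 227.5 (19.0, 20.0) (215, 218, 21, 20)
top orange 287.0 215.0 196.99998474121094 (19.798988342285156, 18.384777069091797) (205, 187, 21, 21)
side blue 209.5 247.5 207.5 (19.0, 15.0) (240, 198, 16, 20)
side orange 174.5 263.0 195.5 (17.0, 14.0) (256, 187, 15, 18)
```

View pics/g2.png

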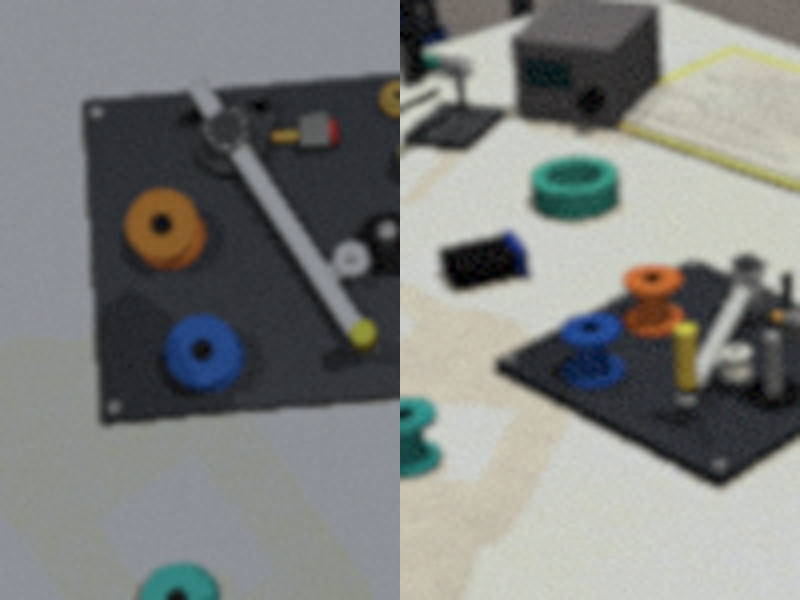

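Neither bobbin moved (blue is still at crop (203,350) in the top view), and yet the fingers shut on nothing. I'll check where the fingertips really are against the reported TCP.

```bash
python3 - <<'E'
from h import *
def prj(c,w):
    p=np.linalg.inv(c["pose"])@np.r_[w,1];return np.array([c["cx"]+c["fx"]*p[0]/-p[2],c["cy"]-c["fy"]*p[1]/-p[2]])
def crop(c,w):
    x,y=prj(c,w);print(x,y);im=c["img"][:,:,::-1].copy()
    M=np.float32([[5,0,200-5*x],[0,5,300-5*y]]);o=cv2.warpAffine(im,M,(400,600),flags=cv2.INTER_CUBIC);cv2.drawMarker(o,(200,300),(255,0,255),0,20,1)
    return o
s0,s2=[dict(np.load(f"side{i}.npz")) for i in(0,2)]
cv2.imwrite("pics/g3.png",np.hstack([crop(s0,[.204,.5373,.1986]),crop(s2,[.4588,.4091,.1442])]))
E
```

```text
100.26483044378494 146.6741051721199
197.78310907702667 150.6368134066621
```

View pics/g3.png

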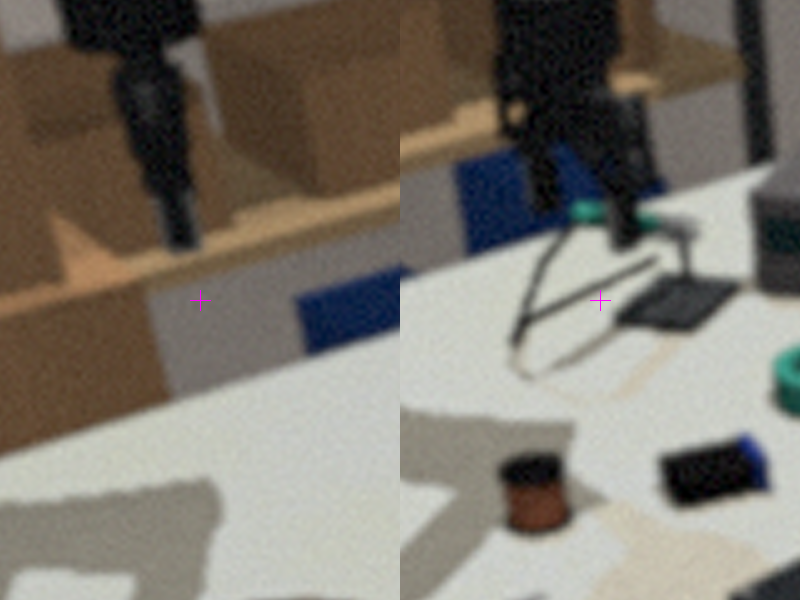

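In both side crops the real fingertips stand about 10–15 px above the reported TCP mark (right crop: tips at (545,208) and (627,245), mark at (600,300)). That is far more than the 13 mm swing-back, so the reported TCP is offset. I'll shut the fingers and measure the offset with both cameras.

```bash
cat >>h.py <<'E'
def prj(c,w):
    p=np.linalg.inv(c["pose"])@np.r_[w,1];return np.array([c["cx"]+c["fx"]*p[0]/-p[2],c["cy"]-c["fy"]*p[1]/-p[2]])
def crop(c,w,f=5):
    x,y=prj(c,w).round();im=c["img"][:,:,::-1].copy()
    M=np.float32([[f,0,200-f*x],[0,f,300-f*y]]);o=cv2.warpAffine(im,M,(400,600),flags=cv2.INTER_CUBIC);cv2.drawMarker(o,(200,300),(255,0,255),0,20,1)
    print("mark px",x,y);return o
E
python3 -m inch '[[[0,-0.64,0,0,0],[0,-0.64,0,0,0],[0,0,0.64,0,0],[0,0,0.64,0,0],[0,0,0,0,0],[0,0,0,0,0]]]'
python3 - <<'E'
from plant import r
from h import *
w=r.observe()["ee_pos"];print(w);o=[]
for n in("top","side"):
    c=r.read_camera(n);np.savez(f"{n}3.npz",**c);o.append(crop(c,w))
cv2.imwrite("pics/g4.png",np.hstack(o))
E
```

```text
time_s: 5.18
ee_pos: [0.4597, 0.3273, 0.0658]
eef_rot: [-0.0, 1.0, 0.0, 0.001]
ft_force: [0.3, -0.4, 0.9]
gripper_width: -0.0001
grip_force: 0.0
[0.45974883 0.32731813 0.06577695]
mark px 159.0 227.0
mark px 215.0 181.0
```

View pics/g4.png

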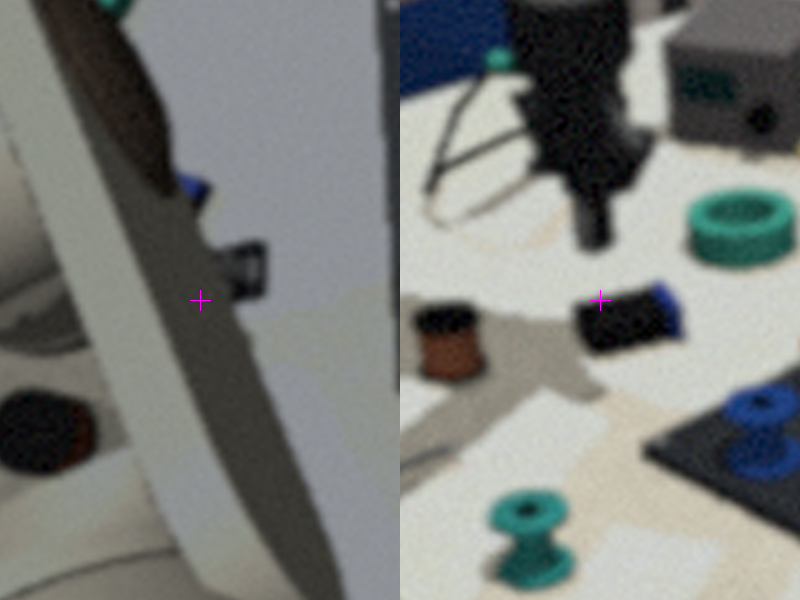

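Top crop: the shut tip is at about (260,268) against the mark at (200,300). Side crop: the tip is at about (593,245) against (600,300). Triangulating.

```bash
python3 - <<'E'
from h import *
t=dict(np.load("top3.npz"));s=dict(np.load("side3.npz"));w=np.array([.4597,.3273,.0658])
for a in((262,270),(256,270),(262,262)):
    p,e=cross(t,(159+(a[0]-200)/5,227+(a[1]-300)/5),s,(215-7/5,181-53/5));print(p,e,p-w)
E
```

```text
[0.45529972 0.29330061 0.11641371] 0.0311486642456538 [-0.00440028 -0.03399939  0.05061371]
[0.45616585 0.29613484 0.11502141] 0.029630058024776022 [-0.00353415 -0.03116516  0.04922141]
[0.45795012 0.29453748 0.11528538] 0.034344341362760766 [-0.00174988 -0.03276252  0.04948538]
```

The 30 mm residual means the top sighting is a knuckle hiding the tip, not the tip itself. The side ray alone suggests the real tip is about 35 mm above the reported one. I'll check this by touching down with shut fingers on a clear patch of bench.

Scaled: -0.06 m is -0.96, -0.047 m is -0.752.

```bash
python3 -m inch '[[[0,0,-0.96,0,0],[0,-0.752,0,0,0],[0,-0.752,0,0,0],[0,-0.752,0,0,0],[0,-0.752,0,0,0],[0,-0.752,0,0,0],[0,-0.752,0,0,0],[0,-0.752,0,0,0],[0,-0.752,0,0,0],[0,-0.752,0,0,0],[0,0,0.72,0,0],[0,0,0.72,0,0]]]'
python3 -m inch '[[[0,0,0.16,0,0],[0,0,0,0,0]]]'
python3 -m inch '[[[0,0,0.16,0,0],[0,0,0,0,0]]]'
python3 - <<'E'
from plant import r
from h import *
w=r.observe()["ee_pos"];print(w);o=[]
for n in("top","side"):
    c=r.read_camera(n);np.savez(f"{n}4.npz",**c);o.append(crop(c,w))
cv2.imwrite("pics/g5.png",np.hstack(o))
E
```

```text
time_s: 6.78
ee_pos: [0.4601, -0.0969, 0.0347]
eef_rot: [0.001, 1.0, -0.001, 0.002]
ft_force: [-0.0, 0.1, -0.2]
gripper_width: 0.0003
grip_force: 0.0
time_s: 7.02
ee_pos: [0.4598, -0.096, 0.0254]
eef_rot: [-0.0, 1.0, -0.0, 0.0]
ft_force: [0.6, -0.9, 0.1]
gripper_width: 0.0001
grip_force: 0.0
time_s: 7.28
ee_pos: [0.4593, -0.0959, 0.0145]
eef_rot: [-0.0, 1.0, -0.0, 0.0]
ft_force: [-0.7, -0.0, -0.8]
gripper_width: -0.0
grip_force: 0.0
[ 0.45934712 -0.09589746  0.01451089]
mark px 326.0 229.0
mark px 310.0 250.0
```

View pics/g5.png

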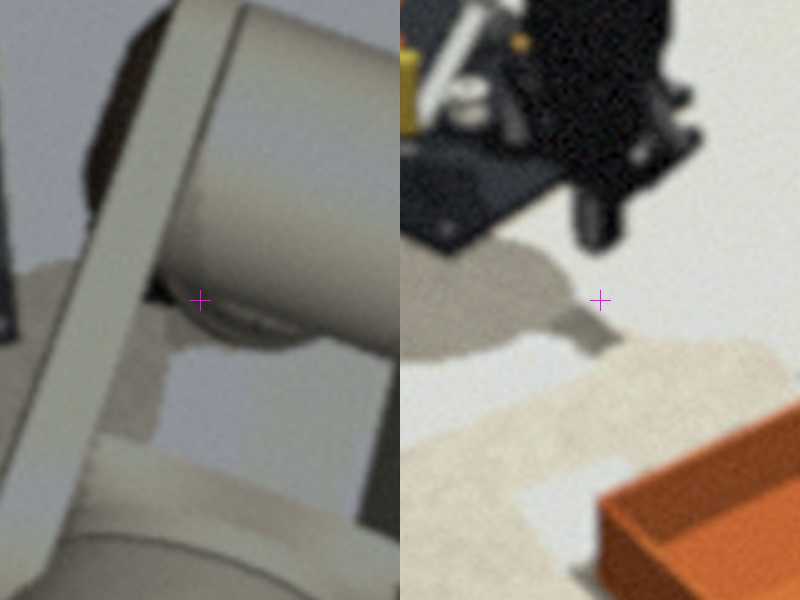

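The side crop shows the shut tip at (598,245), 11 px above the mark, with its shadow detached from it, so it is still clear of the bench. I'll keep probing downward.

Scaled: 0.012 m is 0.192.

```bash
f(){ egrep 'ee_pos|ft_force'; }
python3 -m inch '[[[0,0,0.192,0,0],[0,0,0,0,0]]]'|f
python3 -m inch '[[[0,0,0.128,0,0],[0,0,0,0,0]]]'|f
python3 -m inch '[[[0,0,0.08,0,0],[0,0,0,0,0]]]'|f
```

```text
ee_pos: [0.4586, -0.0957, 0.0012]
ft_force: [-0.6, -0.6, -0.2]
ee_pos: [0.4588, -0.0958, -0.0064]
ft_force: [0.6, 0.9, 1.0]
ee_pos: [0.459, -0.0959, -0.0111]
ft_force: [0.6, 0.4, -0.2]
```

The reported z is below the bench with no contact, so the offset is confirmed.

Scaled: 0.005 m is 0.08.

```bash
f(){ egrep 'ee_pos|ft_force'; }
python3 -m inch '[[[0,0,0.08,0,0],[0,0,0,0,0]]]'|f
python3 -m inch '[[[0,0,0.08,0,0],[0,0,0,0,0]]]'|f
python3 -m inch '[[[0,0,0.064,0,0],[0,0,0,0,0]]]'|f
```

```text
ee_pos: [0.459, -0.0959, -0.0161]
ft_force: [0.3, -0.1, -0.0]
ee_pos: [0.459, -0.0959, -0.0212]
ft_force: [-0.2, -0.2, 0.4]
ee_pos: [0.459, -0.0959, -0.0251]
ft_force: [0.2, -0.8, -0.1]
```

Scaled: 0.004 m is 0.064.

```bash
f(){ egrep 'ee_pos|ft_force'; }
python3 -m inch '[[[0,0,0.064,0,0],[0,0,0,0,0]]]'|f
python3 -m inch '[[[0,0,0.048,0,0],[0,0,0,0,0]]]'|f
python3 -m inch '[[[0,0,0.048,0,0],[0,0,0,0,0]]]'|f
```

```text
ee_pos: [0.459, -0.0959, -0.0291]
ft_force: [-0.3, 1.0, 1.3]
ee_pos: [0.4592, -0.0959, -0.0319]
ft_force: [0.3, -0.3, -0.5]
ee_pos: [0.4594, -0.0961, -0.0323]
ft_force: [-23.2, 6.7, 58.2]
```

Contact came at a reported z of -0.032, so real z is about reported + 0.032. I'll back off and get the tip's xy from the side view at that known height.

Scaled: -0.008 m is -0.128.

```bash
python3 -m inch '[[[0,0,-0.128,0,0],[0,0,0,0,0]]]'|egrep 'ee_pos|ft'
python3 - <<'E'
from plant import r
from h import *
w=r.observe()["ee_pos"]+[0,0,.032];print(w)
c=r.read_camera("side");np.savez("side5.npz",**c);d=dict(np.load("side4.npz"))
cv2.imwrite("pics/g6.png",np.hstack([crop(c,w,8),crop(d,[.4593,-.0959,.0465],8)]))
E
```

```text
ee_pos: [0.4595, -0.096, -0.0264]
ft_force: [0.9, -0.5, -0.5]
[ 0.45950178 -0.09603856  0.00560731]
mark px 310.0 253.0
mark px 310.0 240.0
```

View pics/g6.png

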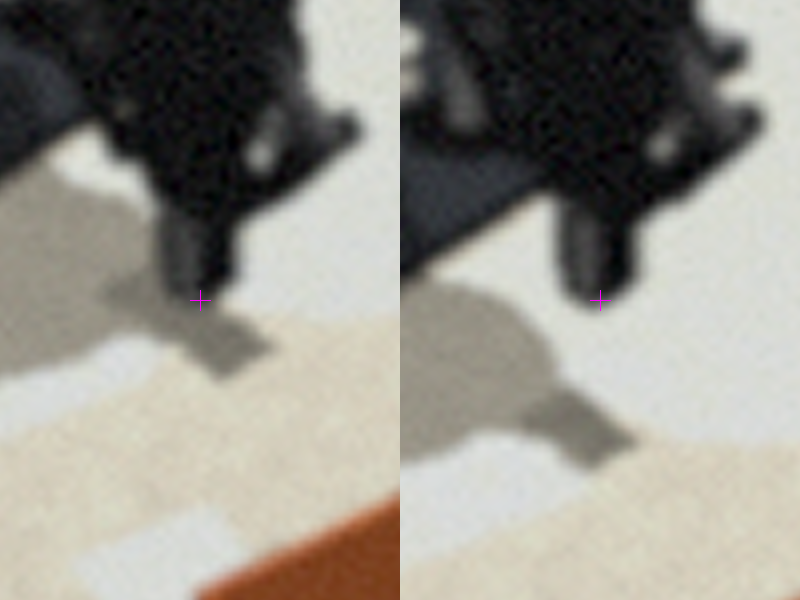

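With the +0.032 correction the mark sits on the fingertip in both crops, with xy within 2 mm. Now the blue bobbin again.

Scaled: 0.0435 m is 0.696, -0.042 m is -0.672.

```bash
python3 -m inch '[[[0,0,-0.672,0,0.085],[0,0,-0.672,0,0.085],[0,0,-0.672,0,0.085],[0,0.696,0,0,0.085],[0,0.696,0,0,0.085],[0,0.696,0,0,0.085],[0,0.696,0,0,0.085],[0,0.696,0,0,0.085],[0,0.696,0,0,0.085],[0,0,0,0,0.085]]]' 30
python3 -m inch '[[[0,0,0.576,0,0.085],[0,0,0.576,0,0.085],[0,0,0.576,0,0.085],[0,0,0,0,0.085],[0,0,0,0,0.03],[0,0,0,0,0.03],[0,0,0,0,0.03],[0,0,0,0,0.03],[0,0,0,0,0.03]]]' 30
```

```text
time_s: 11.18
ee_pos: [0.4586, 0.1673, 0.0985]
eef_rot: [-0.002, 1.0, 0.0, -0.001]
ft_force: [0.2, -0.9, 0.2]
gripper_width: 0.0853
grip_force: 0.0
time_s: 12.3
ee_pos: [0.46, 0.1651, -0.0073]
eef_rot: [-0.0, 1.0, 0.0, 0.001]
ft_force: [-1.8, -1.5, 10.1]
gripper_width: 0.0445
grip_force: 29.0
```

Gripped the blue bobbin (44.5 mm opening, 29 N). Lifting and carrying it to the blue tub.

Scaled: -0.057 m is -0.912, -0.01 m is -0.16.

```bash
python3 -m inch '[[[0,0,-0.64,0,0.03],[0,0,-0.64,0,0.03],[0,0,-0.64,0,0.03],[-0.176,-0.912,0,0,0.03],[-0.176,-0.912,0,0,0.03],[-0.176,-0.912,0,0,0.03],[-0.176,-0.912,0,0,0.03],[-0.176,-0.912,0,0,0.03],[-0.176,-0.912,0,0,0.03],[-0.176,-0.912,0,0,0.03],[-0.16,-0.912,0,0,0.03],[0,0,0,0,0.03]]]' 30
```

```text
time_s: 13.8
ee_pos: [0.5461, -0.2945, 0.1113]
eef_rot: [0.002, 1.0, -0.0, 0.0]
ft_force: [-0.1, 1.8, -0.1]
gripper_width: 0.0444
grip_force: 30.7
```

```bash
python3 - <<'E'
from h import *
s=dict(np.load("side4.npz"));t=dict(np.load("top0.npz"))
# check tub centres: project estimated rim corners-centre into the side view against mask extent centre
for col,c in(("blue",(.546,-.292)),("orange",(.37,-.308))):
    k=max(blobs(s if col=="blue" else s,col,1500),key=lambda k:cv2.moments(k)["m01"]/cv2.moments(k)["m00"])
    m=cv2.moments(k);print(col,cv2.boundingRect(k),m["m10"]/m["m00"],m["m01"]/m["m00"],"pred mid",prj(s,[*c,.025]))
E
```

```text
blue (357, 239, 74, 56) 393.0082152791254 265.79830519438514 pred mid [390.99064159 265.55006844]
orange (310, 270, 82, 71) 350.3562146892655 303.87391713747644 pred mid [348.92943421 303.51016397]
```

The tub centres agree in the side view to within 2 px. Lowering and releasing.

Scaled: -0.04 m is -0.64.

```bash
python3 -m inch '[[[0,0,0.64,0,0.03],[0,0,0.64,0,0.03],[0,0,0.64,0,0.03],[0,0,0,0,0.03],[0,0,0,0,0.065],[0,0,0,0,0.065],[0,0,0,0,0.065],[0,0,-0.64,0,0.065],[0,0,-0.64,0,0.065],[0,0,-0.64,0,0.065],[0,0,0,0,0.085]]]' 30
python3 - <<'E'
from plant import r
from h import *
c=r.read_camera("side");np.savez("side6.npz",**c)
for k in blobs(c,"blue",60): print(cv2.boundingRect(k),cv2.contourArea(k))
print(r.observe()["ee_pos"])
E
```

```text
time_s: 15.18
ee_pos: [0.5476, -0.2918, 0.1153]
eef_rot: [-0.0, 1.0, -0.002, 0.002]
ft_force: [-0.1, 0.9, -0.5]
gripper_width: 0.0808
grip_force: 0.0
(357, 239, 74, 56) 2569.5
(351, 149, 28, 12) 153.5
(327, 142, 18, 10) 88.0
(170, 119, 41, 22) 463.5
[ 0.54679692 -0.29130483  0.1130488 ]
```

Scaled: 0.05 m is 0.8, 0.048 m is 0.768.

```bash
python3 -m inch '[[[0.016,0.768,0,0,0.085],[0.016,0.768,0,0,0.085],[0.016,0.768,0,0,0.085],[0.016,0.768,0,0,0.085],[0.016,0.768,0,0,0.085],[0.016,0.768,0,0,0.085],[0.016,0.768,0,0,0.085],[0,0.768,0,0,0.085],[0,0.768,0,0,0.085],[0,0.8,0,0,0.085],[0,0,0,0,0.085]]]'
python3 -m inch '[[[0,0,0.64,0,0.085],[0,0,0.64,0,0.085],[0,0,0.624,0,0.085],[0,0,0,0,0.085],[0,0,0,0,0.03],[0,0,0,0,0.03],[0,0,0,0,0.03],[0,0,0,0,0.03],[0,0,0,0,0.03]]]' 30
```

```text
time_s: 16.6
ee_pos: [0.5382, 0.1938, 0.1101]
eef_rot: [-0.002, 1.0, 0.0, -0.001]
ft_force: [-1.5, -0.5, 0.2]
gripper_width: 0.0854
grip_force: 0.0
time_s: 17.73
ee_pos: [0.5401, 0.1911, -0.006]
eef_rot: [-0.0, 1.0, 0.0, 0.001]
ft_force: [-1.9, -2.1, 9.4]
gripper_width: 0.0442
grip_force: 29.1
```

Scaled: -0.0555 m is -0.888, -0.04 m is -0.64.

```bash
python3 -m inch '[[[0,0,-0.64,0,0.03],[0,0,-0.64,0,0.03],[0,0,-0.64,0,0.03],[0.304,-0.888,0,0,0.03],[0.304,-0.888,0,0,0.03],[0.304,-0.888,0,0,0.03],[0.304,-0.888,0,0,0.03],[0.304,-0.888,0,0,0.03],[0.304,-0.888,0,0,0.03],[0.304,-0.888,0,0,0.03],[0.304,-0.888,0,0,0.03],[0.288,-0.888,0,0,0.03]]]' 30
python3 -m inch '[[[0,0,0,0,0.03],[0,0,0,0,0.03]]]'
```

```text
time_s: 19.23
ee_pos: [0.3684, -0.3104, 0.1134]
eef_rot: [-0.0, 1.0, -0.001, 0.001]
ft_force: [1.8, -0.3, -0.4]
gripper_width: 0.0444
grip_force: 30.7
time_s: 19.48
ee_pos: [0.3693, -0.3083, 0.1127]
eef_rot: [0.0, 1.0, -0.0, 0.0]
ft_force: [0.4, 0.3, -0.4]
gripper_width: 0.0441
grip_force: 30.7
```

The rows are not in the units I measure in: shifts go in shares of 62.5 mm and turns go in shares of 2 pi rad. I convert before sending: 0.041 m is 0.656, -0.04 m is -0.64.

```bash
python3 -m inch '[[[0,0,0.656,0,0.03],[0,0,0.656,0,0.03],[0,0,0.64,0,0.03],[0,0,0,0,0.03],[0,0,0,0,0.065],[0,0,0,0,0.065],[0,0,0,0,0.065],[0,0,-0.64,0,0.065],[0,0,-0.64,0,0.065],[0,0,-0.64,0,0.065],[0,0,0,0,0]]]' 30
python3 -m inch '[[[-0.2352,0.6768,0,0,0],[-0.2352,0.6768,0,0,0],[-0.2352,0.6768,0,0,0],[-0.2352,0.6768,0,0,0],[-0.2352,0.6768,0,0,0],[-0.2352,0.6768,0,0,0],[-0.2352,0.6768,0,0,0],[-0.2352,0.6768,0,0,0],[0,0,0,-0.0228,0],[0,0,0,-0.0228,0],[0,0,0,-0.0228,0],[0,0,0,-0.0228,0]]]'
python3 - <<'E'
from plant import r
from h import *
o=[]
for n,w in(("top",[.46,-.3,.03]),("side",[.46,-.3,.03])):
    c=r.read_camera(n);np.savez(f"{n}7.npz",**c);o.append(crop(c,w,4))
    print([cv2.boundingRect(k) for k in blobs(c,"orange",60)])
cv2.imwrite("pics/g7.png",np.hstack(o));s=r.observe();print(s["ee_pos"],s["q"])
E
```

```text
time_s: 20.85
ee_pos: [0.3703, -0.3096, 0.1136]
eef_rot: [-0.0, 1.0, -0.002, 0.002]
ft_force: [0.1, 0.5, -0.8]
gripper_width: 0.0481
grip_force: 0.0
time_s: 22.35
ee_pos: [0.4864, 0.03, 0.1096]
eef_rot: [-0.285, 0.958, 0.0, -0.0]
ft_force: [-0.8, -0.1, 0.8]
gripper_width: -0.0
grip_force: 0.0
mark px 405.0 227.0
[(383, 233, 58, 58)]
mark px 372.0 281.0
[(310, 270, 82, 71), (181, 188, 10, 9), (0, 156, 43, 38), (0, 119, 27, 25), (83, 99, 21, 36), (104, 88, 45, 38), (161, 85, 48, 24)]
[0.48644464 0.02999542 0.10965006] [-9.65931407e-02  1.69897932e-02  1.76552314e+00 -8.71550473e-05
  1.35987290e+00 -2.24371488e+00]
```

View pics/g7.png

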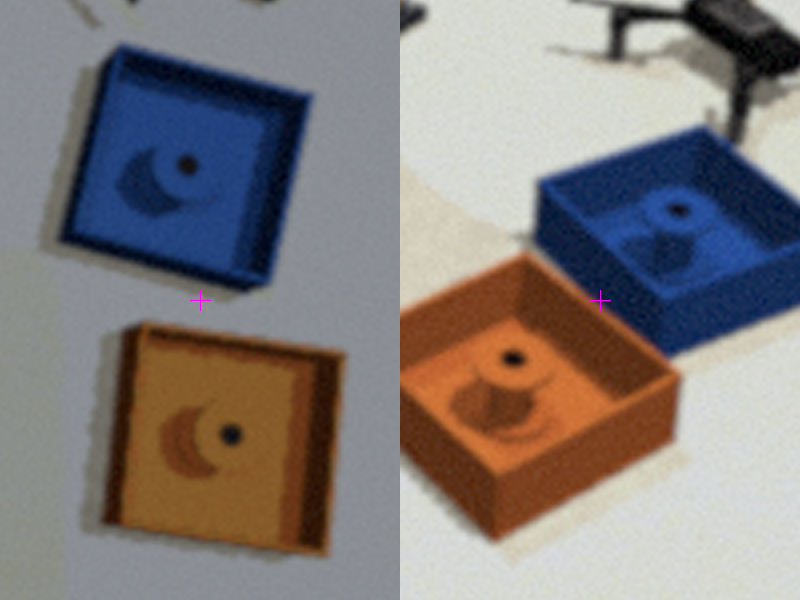

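Both bobbins stand upright near the centres of their tubs (top crop: blue (188,165), orange (230,435)). Now the tension arm: lower beside the grip and close in.

```bash
f(){ egrep 'time|ee_pos|ft_force'; }
python3 -m inch '[[[0,0,0.576,0,0],[0,0,0.576,0,0],[0,0.096,0,0,0],[0,0.096,0,0,0],[0,0,0,0,0]]]'|f
python3 -m inch '[[[0,0.064,0,0,0],[0,0,0,0,0]]]'|f
python3 -m inch '[[[0,0.064,0,0,0],[0,0,0,0,0]]]'|f
python3 -m inch '[[[0,0.064,0,0,0],[0,0,0,0,0]]]'|f
```

```text
time_s: 23.08
ee_pos: [0.4808, 0.0405, 0.0397]
ft_force: [-0.4, -0.5, 0.3]
time_s: 23.32
ee_pos: [0.4781, 0.0436, 0.0387]
ft_force: [-0.1, 0.3, -0.1]
time_s: 23.58
ee_pos: [0.476, 0.0468, 0.0384]
ft_force: [0.9, -2.2, 1.0]
time_s: 23.82
ee_pos: [0.4737, 0.0503, 0.0383]
ft_force: [0.1, -2.4, 2.3]
```

Contact at about 2.4 N, the expected spring force. Now the swing about the pivot.

Scaled: 0.0141 m is 0.2256, 0.001 m is 0.016, 0.085 rad / 6.2832 = 0.0135.

```bash
f(){ egrep 'time|ee_pos|ft_force|rot'; }
python3 -m inch '[[[0.016,0.2256,0,0.0135,0],[0.016,0.2256,0,0.0135,0],[0.016,0.2256,0,0.0135,0],[0.016,0.2256,0,0.0135,0],[0,0,0,0,0]]]'|f
python3 -m inch '[[[0.016,0.2256,0,0.0135,0],[0.016,0.2256,0,0.0135,0],[0.016,0.2256,0,0.0135,0],[0.016,0.2256,0,0.0135,0],[0,0,0,0,0]]]'|f
python3 - <<'E'
from plant import r
from h import *
c=r.read_camera("side");np.savez("side8.npz",**c)
p=np.array([.604,.1535]);t=r.observe()["ee_pos"][:2]-p;a=np.arctan2(t[1],t[0])
R=np.linalg.norm(t);print("R",R,"theta est",np.arctan2(-.0903,-.1385)%(2*np.pi)-(a%(2*np.pi)+ -np.arcsin(.020/R)))
for k in blobs(c,"yellow",20):
    m=cv2.moments(k);print(cv2.boundingRect(k),on(c,(m["m10"]/m["m00"],m["m01"]/m["m00"]),.075))
E
```

```text
time_s: 24.45
ee_pos: [0.4458, 0.0994, 0.0382]
eef_rot: [-0.118, 0.993, -0.0, 0.0]
ft_force: [1.1, -3.7, 0.5]
time_s: 25.08
ee_pos: [0.436, 0.1543, 0.0381]
eef_rot: [0.051, 0.999, -0.0, -0.0]
ft_force: [2.3, -5.3, 1.2]
R 0.16791771515724102 theta est 0.6997165716091702
```

Arm at about 0.70 rad, 5.7 N. On to the stop.

Scaled: 0.0125 m is 0.2, 0.005 m is 0.08, 0.075 rad / 6.2832 = 0.0119.

```bash
f(){ egrep 'time|ee_pos|ft_force'; }
python3 -m inch '[[[0.016,0.2,0,0.0119,0],[0.0064,0.08,0,0.0048,0],[0,0,0,0,0]]]'|f
python3 -m inch '[[[0.0032,0.048,0,0.0032,0],[0,0,0,0,0]]]'|f
python3 -m inch '[[[0.0032,0.048,0,0.0032,0],[0,0,0,0,0]]]'|f
```

```text
time_s: 25.5
ee_pos: [0.4368, 0.1713, 0.0381]
ft_force: [1.5, -6.1, 1.2]
time_s: 25.75
ee_pos: [0.4371, 0.174, 0.038]
ft_force: [-0.1, -5.5, 2.0]
time_s: 26.0
ee_pos: [0.4375, 0.177, 0.038]
ft_force: [-1.9, -6.1, 2.9]
```

Scaled: 0.002 m is 0.032, 0.0002 m is 0.0032.

```bash
f(){ egrep 'time|ee_pos|ft_force'; }
python3 -m inch '[[[0.0032,0.032,0,0,0],[0,0,0,0,0]]]'|f
python3 -m inch '[[[0.0032,0.032,0,0,0],[0,0,0,0,0]]]'|f
python3 - <<'E'
from plant import r
from h import *
c=r.read_camera("side");np.savez("side9.npz",**c);d=r.read_camera("top");np.savez("top9.npz",**d)
cv2.imwrite("pics/g9.png",np.hstack([crop(d,[.48,.16,.04],5),crop(c,[.48,.16,.05],5)]))
E
```

```text
time_s: 26.25
ee_pos: [0.4379, 0.1789, 0.038]
ft_force: [0.3, -6.1, 2.3]
time_s: 26.5
ee_pos: [0.4382, 0.1803, 0.038]
ft_force: [-1.1, -12.4, 3.9]
mark px 227.0 220.0
mark px 254.0 201.0
```

View pics/g9.png

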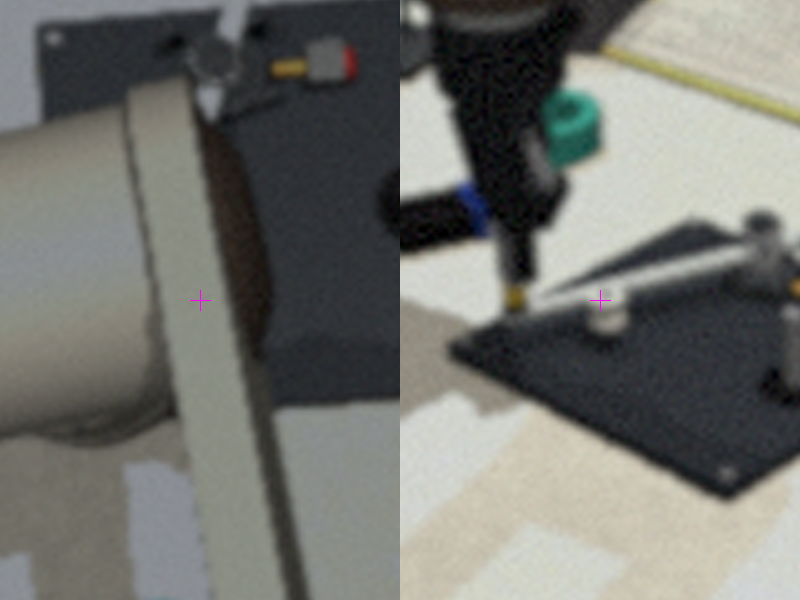

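The side crop shows the fingers holding the grip back (515,295), with the bar swung fully across. The force rose from 6 to 12 N within 1.5 mm, so the arm is on its back stop. Handing in.

```bash
python3 -c "
from plant import r
print(r.observe()['ft_force'],r.close_job())"
```

```text
the job is handed in; nothing more can be done
[ -1.05050868 -12.12717284   3.53199557] None
```

I handed the job in at about 26.5 s: each bobbin stands in the tub of its own colour, and the fingers are holding the tension arm on its back stop with about 12 N; no verdict was printed.

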